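Fit the hinge pin of a glue-up jig

TASK

Fit the hinge pin of the glue-up jig: take the drum-headed steel pin from the wooden pin block, stand it in the hole of the jig's steel bracket, and ease the bar underneath along by its wooden grip block until the hole in the bar comes under the pin and the pin goes through both, its head right down on the bracket. Do not force it: never drive the pin hard against the bracket or the bar, nor the bar against the pin. Leave the other pin and everything else on the bench where they are.

Things in the scene. Friction and masses are not known exactly. Their poses are not given: they have to be found in the camera images.
- pin: The hinge pin: plain steel, 0.08-0.15 kg, head up in one of the pin block's two holes (which one changes). Shank 12 mm diameter, 43 mm long, last 4 mm tapering to 7 mm; drum head 22 mm diameter, 26 mm tall: grip it there. Origin: centre of the lower tip, z towards the head. At the start the tip is 8 mm, the head 51 to 77 mm above the table (block top 40 mm).
- pin_collar (a point): Underside of the pin's head, on the pin's axis (43 mm above the tip).
- stub: The other pin in the pin block: shorter steel stub with a flat 34 mm disc head only 7 mm thick. Not needed; leave it.
- pin_block: Fixed wooden block 60 x 130 x 40 mm (its x, y, z) with two upright holes 70 mm apart along its y, each loose by 2 mm. Origin: centre of its underside, on the table.
- jig: Fixed glue-up jig: wooden board 120 mm (x) by 290 mm (y from -215 to +75), 15 mm thick. Origin on the table straight under the bracket's hole, z up. The bar runs from under the bracket along the jig's -y and slides only along y.
- jig_hole (a point): Centre of the mouth of the hole in the steel bracket (upper hinge knuckle: plate 90 mm in jig x, 56 mm in y, its faces 43 and 65 mm above the table). Hole 13.5 mm, 1.5 mm wider than the pin, edge chamfered 1.5 mm. When the pin is home its head rests on this face; force between pin and bracket must stay below 60 N (sum of both edges).
- bar: The sliding bar (lower hinge knuckle), 40 mm wide, top 41 and underside 27 mm above the table, clear below down to the board. About 2 N friction, 60 mm between stops. A 13.5 mm hole in its dark steel eye must come under the bracket's hole. Origin: its underside below the grip block; axes as the jig's. Force between pin and bar must stay below 25 N.
- bar_grip (a point): On the axis of the bar's upright wooden grip block, 71 mm above the table (block 26 mm in jig x, 24 mm in y, top 91 mm above the table). The eye was clamped on by hand: its hole lies 144 to 156 mm from this axis towards jig +y, differing each time, so poses do not tell exactly where the hole is.
- bar_way (a point): Where the bar's top passes below the bracket's hole (41 mm above the table). At the start the bar's hole is 14 to 36 mm too far in (jig +y), so a pin stood in the bracket rests here, head 19 mm above the bracket. Draw the bar out (jig -y) slowly, about 10 mm/s: the pin drops and locks the bar. It can overshoot by 14 mm or more.
- pin_rest (a point): Where the pin's tip is when home: 22 mm above the table under the bracket's hole, 7 mm clear of the board. The pin may hang up part way while the bar presses on it sideways; easing the bar back about a millimetre, or a light press on the head, lets it go home.
- deer_a: Wooden deer figure standing on the table, 190 mm tall; bystander. Origin at the centre of its underside.
- deer_b: Second wooden deer figure, same size; bystander. Origin at the centre of its underside.
- glue: White glue bottle with orange cap, 150 mm tall; bystander. Origin at the centre of its underside.
- sand_block: Cork sanding block 65 x 110 x 22 mm; bystander. Origin at the centre of its underside.
- mallet: Hammer with wooden handle lying on the table; bystander.
- tape: Yellow tape measure case 60 x 35 x 55 mm; bystander. Origin at the centre of its underside.

How it is judged:
By the outcome, as a careful person would: the job done as asked, in the order asked, and still so for the second after the job is handed in, with the robot touching nothing.
It also fails if it takes over 61 s, if anything falls off the work surface, if the arm or the gripper's body presses on something with over 40 N, if the wrist force passes 120 N, or if a joint passes its speed limit or range.

ROBOT

A 6-joint arm with a two-finger parallel gripper is mounted at the origin on the work surface. World frame = base frame: x ahead of the robot, y to its left, z up, the work surface at z = 0. Lengths are in m, angles in rad, forces in N, time in s.
With the tool pointing down it reaches from about 0.275 to 1 m from the base axis. Payload 8.4 kg.
Tool frame: the origin (TCP) lies on the centre line of the jaws, within the pads' length; the fingertips stand 25 mm ahead of it and the grasp point (between the pads) lies 6 mm ahead of it; z points along the fingers, y is the line along which they close (so a half turn about z gives the same grasp; the last joint's range is limited). The gripper opens to 85 mm and grips with 20 to 120 N. Pads are 22 mm wide; open, the fingers measure 114 mm over their backs; the gripper's body (76 mm by 85 mm) begins 54 mm behind the grasp point. The pads swing forward as they close: fully open they stand 13 mm farther back than shut.
Start: joints at [-1.103, 0.353, 1.633, -0, 1.155, -0.002], TCP at [0.283, -0.557, 0.23] pointing down, gripper open.
Joint ranges: [-2.63, 2.63], [-0.92, 2.1], [0.06, 2.66], [-1.3, 4.44], [0, 2.69], [-3.02, 3.02]. Speed limits (rad/s): [2.22, 2.22, 2.79, 3.14, 3.14, 3.14].

INTERFACE

Orientations are given as a unit quaternion [x, y, z, w].
In Python, from cell import state, snapshot, hand_in, search_frame, outline_of gives the robot as it stands.
- The arm moves only by the shell command python3 -m handwheel 'ROWS' [FORCE]. ROWS is JSON, a list that holds one entry, the list of rows, each a list of 7 numbers: the turn, a rotation vector about the tool's x, y, z scaled (see below), then the shift along the tool's x, y, z scaled (see below), then the closure, from -1 (fully open) to 1 (shut). In form: [[[wx, wy, wz, tx, ty, tz, hand], ...]]. A call has 1 to 10 rows; each row is the pose to reach, as a shift and turn from the pose commanded when the call began, along the tool's axes at that moment; what a row does not reach only later rows make up. The controller multiplies each number of a shift by 100 mm and each number of a turn by 60 degrees. A row lasts 1/8 s, in which the tool goes at most 62.5 mm and 10.7 degrees, less where a joint would pass 70% of its speed; a pose out of reach is approached as far as the arm can. A call with a number of a shift or a turn outside -1 to 1 is refused whole. A call with a gripper value outside its range is refused whole. The fingers move at their own pace and stop on an object; FORCE is the grip in N (left out, the last holds). Time passes only in rows, so rows that repeat a pose let the fingers close. It gives the time, the measured TCP pose, the force, the opening and the grip force at its end, in the units of the state.
- state(): the state, without advancing time (a new reading comes with each control period).
- snapshot(name): name is "scene" or "side" or "wrist"; returns a dict with "image" (480x640x3 uint8, blue, green, red), "fovy" (degrees; the focal length in pixels is half the picture's height over the tangent of half this angle, whatever the lens; pixels are square), "cx", "cy" (the principal point, pixels), "rvec" (rotation vector, rad) and "tvec" (3), from world to camera coordinates, as OpenCV has them; the wrist camera has in their place "T_tool_cam" (4x4, takes a point from camera to tool coordinates, whose origin is the TCP and whose axes are the flange's). Camera axes: x right, y down, z forward; pixel columns grow to the right and rows downward; lengths in m; the calibration is good to about 2 mm. The wrist camera is an equidistant fisheye: a pixel r from the principal point sees the ray r / f radians off the axis. A picture is of the moment at which its call begins: read the wrist's pose just before it. There is no depth.
- hand_in(): hands the job in; it is judged then, once.
Trained networks look in the newest picture that a camera, given by its name, has taken for a name from the list of things; names that differ only in an ending like _2 or _b are one class to them, and where a whole thing is asked for, a point or a joint stands for the part that bears it (a point fixed in the world has none). Each returns a list of dicts, best first, with "confidence" (0 to 1); they miss things now and then, are a little off and sometimes report something else, mostly with a low value. They report only what shows in the picture. A call takes as long as a camera call.
- search_frame(label, camera): "pixel" ([row, column] in pixels, amid what is visible of it).
- outline_of(label, camera): "mask" (480x640 bool, what is visible of it) and "pixel" ([row, column] in pixels, amid what is visible of it).
The state is a dict: "t": time; "joint_pos": joint angles; "qd": joint speeds; "tau": joint torques, N m; "tcp_pos": TCP position; "orientation": TCP orientation; "wrist_force": force on the tool from outside, world axes, zero at the start; "ft_torque": the same for the moment, N m; "finger_gap": finger opening in m; "grip_force": force on a finger pad.
Only numpy, scipy, OpenCV 4.12 (cv2) and the standard library are available. Lean on these libraries where they do the work, as an engineer would, in place of code of your own. Each camera call takes 0.05 s, during which the arm holds its last target. There are 200 camera calls.

## Working session

There is one attempt and no reset: what is moved stays moved. The work goes in short steps, Python scripts to look and compute and a shell command to move; the robot and the scene stay as the last step left them, time stands still between calls to the robot, and variables do not carry over. Pictures are saved under pics/ and viewed, at most 10 in all, crops included, and the job is handed in when it is done.

```bash
mkdir -p pics; ls; cat > h.py <<'E'
import numpy as np, cv2, json
from scipy.spatial.transform import Rotation as R
from cell import state, snapshot, search_frame, outline_of
def ray(s,px,st=None):
    """px = [row,col]; returns origin, direction in world"""
    im=s["image"]; f=im.shape[0]/2/np.tan(np.radians(s["fovy"])/2)
    u=np.array([px[1]-s["cx"],px[0]-s["cy"]])
    if "rvec" in s:
        M=cv2.Rodrigues(np.array(s["rvec"],float))[0]; t=np.array(s["tvec"],float).ravel()
        return -M.T@t, M.T@np.array([u[0]/f,u[1]/f,1])
    r=np.hypot(*u); a=r/f
    d=np.array([*(u/max(r,1e-9)*np.sin(a)),np.cos(a)])
    T=np.array(s["T_tool_cam"]); Rt=R.from_quat(st["orientation"]).as_matrix()
    return Rt@T[:3,3]+np.array(st["tcp_pos"]), Rt@T[:3,:3]@d
def atz(s,px,z,st=None):
    o,d=ray(s,px,st); return o+d*(z-o[2])/d[2]
def proj(s,p,st=None):
    f=s["image"].shape[0]/2/np.tan(np.radians(s["fovy"])/2)
    if "rvec" in s:
        c=cv2.Rodrigues(np.array(s["rvec"],float))[0]@p+np.array(s["tvec"],float).ravel()
        return [c[1]/c[2]*f+s["cy"],c[0]/c[2]*f+s["cx"]]
    T=np.array(s["T_tool_cam"]); Rt=R.from_quat(st["orientation"]).as_matrix()
    q=Rt.T@(np.array(p)-st["tcp_pos"]); c=T[:3,:3].T@(q-T[:3,3])
    a=np.arctan2(np.hypot(c[0],c[1]),c[2]); k=f*a/np.hypot(c[0],c[1])
    return [c[1]*k+s["cy"],c[0]*k+s["cx"]]
def totool(st,v):  # world vector -> tool units (100 mm)
    return R.from_quat(st["orientation"]).as_matrix().T@np.array(v)*10
E
python3 - <<'E'
from h import *
np.set_printoptions(precision=4,suppress=True)
st=state(); print(st["t"],st["tcp_pos"],R.from_quat(st["orientation"]).as_matrix())
Z={"pin":.064,"stub":.055,"pin_block":.02,"jig_hole":.065,"bar_grip":.071,"bar":.04,"jig":.015,"deer_a":.09,"glue":.07,"sand_block":.02,"mallet":.01,"tape":.03}
for c in ["scene","side","wrist"]:
    s=snapshot(c); cv2.imwrite(f"pics/{c}0.png",s["image"])
    for n,z in Z.items():
        for d in search_frame(n,c)[:2]:
            if d["confidence"]>.2: print(c,n,round(d["confidence"],2),np.round(d["pixel"]),atz(s,d["pixel"],z,st))
E
```

```text
pics
0.0 [ 0.2827 -0.5569  0.2296] [[ 0.8917  0.4527 -0.0006]
 [ 0.4527 -0.8917  0.0013]
 [ 0.     -0.0014 -1.    ]]
scene pin_block 0.79 [314. 203.] [ 0.4415 -0.303   0.02  ]
scene jig_hole 0.72 [242. 344.] [0.5916 0.0783 0.065 ]
scene jig_hole 0.3 [236. 336.] [0.5608 0.088  0.065 ]
scene bar_grip 0.81 [236. 334.] [0.5629 0.0752 0.071 ]
scene bar_grip 0.21 [243. 342.] [0.5939 0.066  0.071 ]
scene bar 0.94 [235. 334.] [0.535 0.112 0.04 ]
scene jig 0.9 [241. 342.] [0.5533 0.1263 0.015 ]
scene deer_a 0.78 [376. 214.] [ 0.6368 -0.4348  0.09  ]
scene deer_a 0.73 [339. 323.] [ 0.7557 -0.2347  0.09  ]
scene glue 0.94 [173. 376.] [0.4811 0.4167 0.07  ]
scene sand_block 0.92 [205. 308.] [0.3681 0.2038 0.02  ]
scene mallet 0.86 [203. 426.] [0.6577 0.4412 0.01  ]
scene tape 0.93 [240. 419.] [0.7359 0.243  0.03  ]
scene tape 0.74 [172. 374.] [0.4411 0.4713 0.03  ]
side stub 0.51 [190. 380.] [ 0.4217 -0.2459  0.055 ]
side pin_block 0.85 [194. 379.] [ 0.4232 -0.2735  0.02  ]
side jig_hole 0.67 [311. 316.] [0.5427 0.2243 0.065 ]
side bar_grip 0.8 [281. 320.] [0.5444 0.144  0.071 ]
side bar 0.93 [281. 318.] [0.5534 0.1149 0.04  ]
side jig 0.95 [306. 316.] [0.5507 0.1687 0.015 ]
side jig 0.25 [173. 376.] [ 0.4331 -0.3994  0.015 ]
side deer_a 0.68 [143. 315.] [ 0.6354 -0.4391  0.09  ]
side deer_a 0.57 [181. 264.] [ 0.7491 -0.2065  0.09  ]
side glue 0.61 [413. 351.] [0.4525 0.4402 0.07  ]
side sand_block 0.96 [334. 408.] [0.3474 0.2265 0.02  ]
side sand_block 0.74 [181. 265.] [ 0.7755 -0.3099  0.02  ]
side tape 0.62 [322. 229.] [0.7269 0.2466 0.03  ]
wrist pin_block 0.57 [  3. 179.] [ 0.4085 -0.3244  0.02  ]
wrist bar_grip 0.25 [  5. 177.] [ 0.3966 -0.3522  0.071 ]
```

```bash
python3 - <<'E'
import cv2,numpy as np
a=cv2.imread("pics/scene0.png")[150:400,130:480]; b=cv2.imread("pics/side0.png")[130:430,200:470]
a=cv2.resize(a,(490,350)); b=cv2.resize(b,(310,345))
a=cv2.imread("pics/scene0.png")[180:380,150:450];a=cv2.resize(a,(800,533));cv2.imwrite("pics/a.png",a)
b=cv2.imread("pics/side0.png")[130:430,200:470];cv2.imwrite("pics/b.png",cv2.resize(b,(540,600)))
E
```

```text
(no output)
```

View pics/a.png

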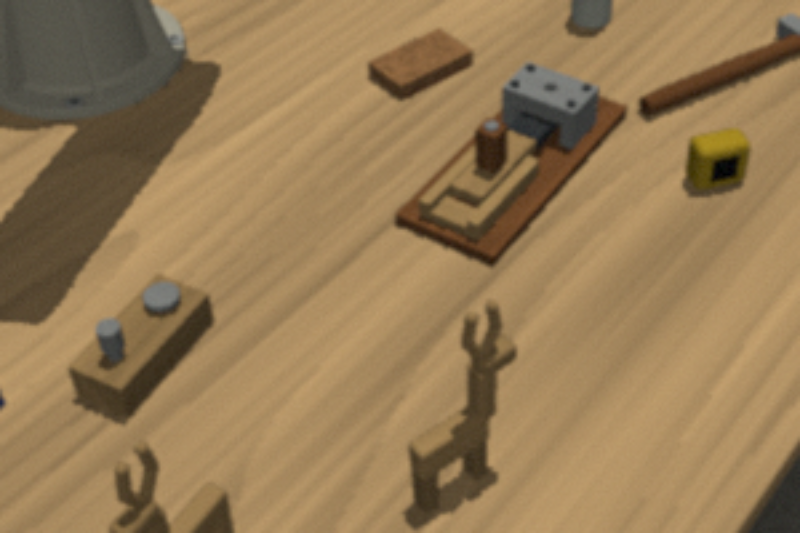

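View pics/b.png

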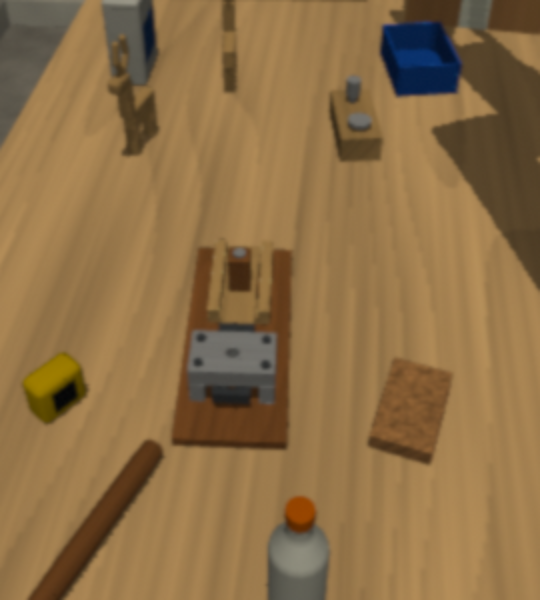

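The scene crop shows the tall pin in the near hole (full frame row ~302, col 191), the stub at the far one, the bracket hole at (213, 356) and the grip block's top at (227, 334). In the side view the pin top is at (169, 376), the hole at (306, 316) and the grip top at (256, 320).

```bash
python3 - <<'E'
from h import *
np.set_printoptions(precision=4,suppress=True)
a=snapshot("scene");b=snapshot("side")
for n,z,p,q in [("pintop",.077,[180+325/2.667,150+109/2.667],[130+78/2,200+353/2]),("stubtop",.058,[180+295/2.667,150+162/2.667],[130+120/2,200+360/2]),
 ("hole",.065,[180+87/2.667,150+550/2.667],[130+352/2,200+232/2]),("griptop",.091,[180+126/2.667,150+490/2.667],[130+252/2,200+239/2]),
 ("jigcornerA",.015,[180+217/2.667,150+399/2.667],[130+248/2,200+291/2]),("jigcornerB",.015,[180+258/2.667,150+492/2.667],[130+248/2,200+200/2]),("jigcornerC",.015,[180+106/2.667,150+625/2.667],[130+440/2,200+174/2]),("plateNE",.065,[180+97/2.667,150+598/2.667],[130+331/2,200+190/2])]:
    print(n,atz(a,p,z),atz(b,q,z))
E
```

```text
pintop [ 0.4369 -0.3219  0.077 ] [ 0.4347 -0.3221  0.077 ]
stubtop [ 0.4312 -0.2582  0.058 ] [ 0.421  -0.2411  0.058 ]
hole [0.5462 0.2069 0.065 ] [0.5436 0.2116 0.065 ]
griptop [0.5526 0.0864 0.091 ] [0.552  0.0861 0.091 ]
jigcornerA [ 0.509 -0.012  0.015] [ 0.4992 -0.0088  0.015 ]
jigcornerB [ 0.6208 -0.0044  0.015 ] [0.6143 0.0037 0.015 ]
jigcornerC [0.5986 0.2836 0.015 ] [0.5937 0.292  0.015 ]
plateNE [0.5979 0.222  0.065 ] [0.5924 0.1876 0.065 ]
```

```bash
python3 -m handwheel '[[[-0.0,0,-0.17,0.3,-0.18,0,-1],[0,0,-0.34,0.6,-0.36,0,-1],[0,0,-0.51,1,-0.6,0,-1],[0,0,-0.68,1,-0.6,0,-1],[0,0,-0.85,1,-0.6,0,-1],[0,0,-1,1,-0.6,0,-1],[0,0,-1,1,-0.6,0,-1]]]' 60
python3 - <<'E'
from h import *
st=state();print(st["joint_pos"],totool(st,np.array([.436,-.322,.2])-st["tcp_pos"]),R.from_quat(st["orientation"]).as_matrix().round(3))
E
```

```text
t: 2.92
tcp_pos: [0.345, -0.4585, 0.2303]
orientation: [0.726, 0.687, 0.0, 0.0]
wrist_force: [-0.1, 0.1, 0.4]
finger_gap: 0.0855
grip_force: 0.0
[-9.28370177e-01  2.73820087e-01  1.74510764e+00  1.99382970e-05
  1.12256987e+00 -8.73576216e-01] [1.41287943 0.83392758 0.30337965] [[ 0.055  0.998  0.   ]
 [ 0.998 -0.055 -0.   ]
 [-0.     0.    -1.   ]]
```

```bash
python3 -m handwheel '[[[0,0,-0.09,0.5,0.4,0.15,-1],[0,0,-0.17,1,0.8,0.3,-1],[0,0,-0.17,1,0.8,0.3,-1],[0,0,-0.17,1,0.8,0.3,-1]]]'
python3 - <<'E'
from h import *
np.set_printoptions(precision=4,suppress=True)
st=state();s=snapshot("wrist");cv2.imwrite("pics/w1.png",s["image"])
print(st["tcp_pos"],R.from_quat(st["orientation"]).as_matrix())
for n,z in [("pin",.064),("stub",.055),("pin_block",.03)]:
    for d in outline_of(n,"wrist")[:2]:
        print(n,d["confidence"],d["pixel"],atz(s,d["pixel"],z,st))
print(proj(s,np.array([.436,-.322,.077]),st))
E
```

```text
t: 3.42
tcp_pos: [0.4304, -0.3628, 0.2003]
orientation: [0.662, 0.749, -0.0, -0.0]
wrist_force: [-0.3, 0.9, -0.6]
finger_gap: 0.0854
grip_force: 0.0
[ 0.4304 -0.3628  0.2003] [[-0.1224  0.9925 -0.0003]
 [ 0.9925  0.1224 -0.0002]
 [-0.0001 -0.0003 -1.    ]]
pin 0.88 [177.7, 339.4] [ 0.435  -0.3238  0.064 ]
stub 0.87 [85.9, 336.9] [ 0.4246 -0.2536  0.055 ]
pin_block 0.89 [136.3, 337.2] [ 0.4303 -0.2924  0.03  ]
[np.float64(177.1903200422111), np.float64(341.6076106007147)]
```

View pics/w1.png

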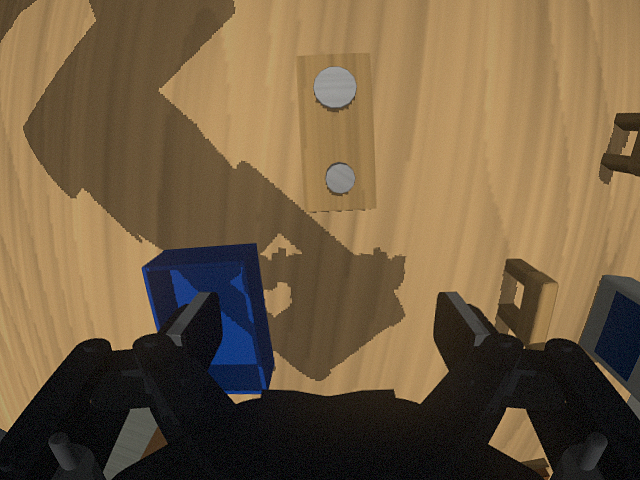

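The wrist image shows the pin head at (178, 340), the stub at (87, 335), and a blue bin behind, clear of the approach.

```bash
python3 -m handwheel '[[[0,0,0,0.38,0.09,0.2,-0.2],[0,0,0,0.385,0.092,0.5,-0.2],[0,0,0,0.385,0.092,0.8,-0.2],[0,0,0,0.385,0.092,0.8,-0.2],[0,0,0,0.385,0.092,0.8,-0.2]]]'
python3 - <<'E'
from h import *
np.set_printoptions(precision=4,suppress=True)
st=state();s=snapshot("wrist");cv2.imwrite("pics/w2.png",s["image"])
d=outline_of("pin","wrist")[0]; m=d["mask"]; r,c=np.nonzero(m); print(d["confidence"],d["pixel"],r.min(),r.max(),c.min(),c.max())
for z in (.064,.077): 
    p=atz(s,d["pixel"],z,st); print(p, totool(st,p-st["tcp_pos"]), proj(s,np.array([.4348,-.3235,z]),st))
print(st["tcp_pos"])
E
```

```text
t: 4.25
tcp_pos: [0.4348, -0.3245, 0.1213]
orientation: [0.662, 0.749, 0.0, 0.001]
wrist_force: [-0.4, -0.8, 0.8]
finger_gap: 0.0516
grip_force: 0.0
0.85 [259.0, 325.4] 232 281 308 347
[ 0.4341 -0.3249  0.064 ] [-0.0025 -0.0074  0.5729] [np.float64(256.78373674721996), np.float64(326.89552102453405)]
[ 0.4337 -0.3207  0.077 ] [ 0.0401 -0.0067  0.4428] [np.float64(264.2161148391079), np.float64(326.88526755363705)]
[ 0.4348 -0.3245  0.1213]
```

View pics/w2.png

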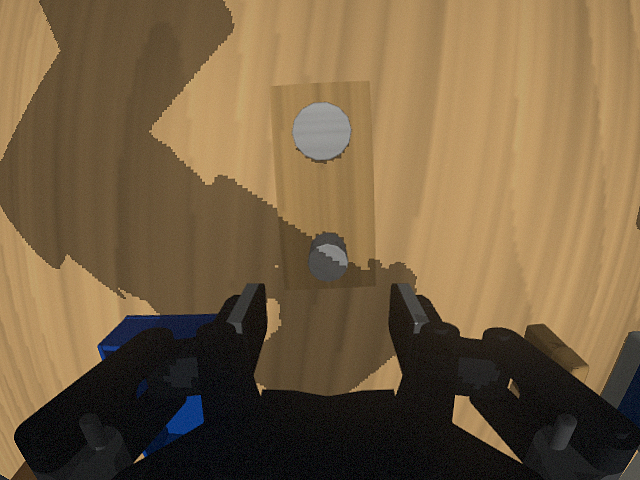

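The wrist view shows the pin head's top at about (262, 328), centred between the jaws, so I descend and grip.

```bash
python3 -m handwheel '[[[0,0,0,0.02,0.002,0.2,-0.2],[0,0,0,0.02,0.002,0.4,-0.2],[0,0,0,0.02,0.002,0.49,-0.2],[0,0,0,0.02,0.002,0.49,-0.2],[0,0,0,0.02,0.002,0.49,0.2],[0,0,0,0.02,0.002,0.49,0.4],[0,0,0,0.02,0.002,0.49,0.7],[0,0,0,0.02,0.002,0.49,0.7],[0,0,0,0.02,0.002,0.49,0.7]]]' 50
```

```text
t: 5.48
tcp_pos: [0.435, -0.3221, 0.0721]
orientation: [0.662, 0.75, 0.0, 0.001]
wrist_force: [0.4, -0.1, 5.6]
finger_gap: 0.0174
grip_force: 48.7
```

```bash
python3 - <<'E'
from h import *
st=state();s=snapshot("wrist");cv2.imwrite("pics/w3.png",s["image"][200:420,200:460].repeat(2,0).repeat(2,1)); print(st["wrist_force"],st["ft_torque"],st["finger_gap"])
E
```

```text
[ 0.37074573 -0.13022509  5.59956297] [-0.00964496  0.13336988 -0.02477132] 0.017376290848459063
```

View pics/w3.png

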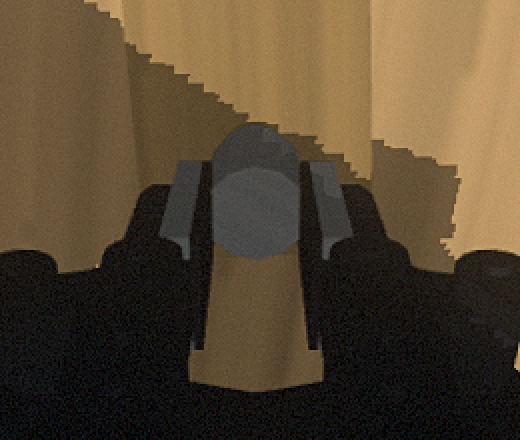

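The pin head sits squarely between both pads. Lift.

```bash
python3 -m handwheel '[[[0,0,0,0,0,-0.1,0.7],[0,0,0,0,0,-0.3,0.7],[0,0,0,0,0,-0.6,0.7],[0,0,0,0,0,-1,0.7],[0,0,0,0,0,-1,0.7],[0,0,0,0,0,-1,0.7]]]'
python3 - <<'E'
from h import *
np.set_printoptions(precision=4,suppress=True)
st=state();s=snapshot("wrist");cv2.imwrite("pics/w4.png",s["image"])
d=outline_of("pin","wrist")[0];r,c=np.nonzero(d["mask"]);print(d["pixel"],r.min(),r.max(),c.min(),c.max())
for p in ([306.5,328],):
  for h in (.003,.005,.007): # height of head top above TCP
    q=atz(s,p,st["tcp_pos"][2]+h,st); print(h,totool(st,q-st["tcp_pos"])*100,"mm")
a,b=snapshot("scene"),snapshot("side")
for n,c,S in (("pin","scene",a),("pin","side",b)):
    D=outline_of(n,c)
    if D: print(c,D[0]["confidence"],D[0]["pixel"],"exp",proj(S,np.array(st["tcp_pos"])-[0,0,.03],st))
cv2.imwrite("pics/side4.png",b["image"]);cv2.imwrite("pics/scene4.png",a["image"])
d=np.array([.545,.209,.182])-st["tcp_pos"];print(st["joint_pos"],totool(st,d),st["wrist_force"])
E
```

```text
t: 6.28
tcp_pos: [0.4341, -0.3213, 0.1711]
orientation: [0.662, 0.75, 0.0, -0.0]
wrist_force: [-1.3, 0.2, -0.7]
finger_gap: 0.018
grip_force: 49.0
[295.3, 327.4] 249 329 304 350
0.003 [-1.4525  0.645  -3.0005] mm
0.005 [-0.5011  0.6409 -5.0003] mm
0.007 [ 0.4502  0.6369 -7.    ] mm
scene 0.62 [279.4, 185.2] exp [np.float64(281.6544295423592), np.float64(184.7794041319496)]
side 0.59 [144.5, 381.3] exp [np.float64(149.9531819899646), np.float64(378.1427890795783)]
[-0.64    0.2893  1.8716  0.0001  0.981  -0.7642] [ 5.1252  1.7569 -0.1077] [-1.2673  0.2363 -0.659 ]
```

```bash
for i in 1; do python3 -m handwheel '[[[0,0,0,0.5,0.17,-0.05,0.7],[0,0,0,1,0.34,-0.1,0.7]]]' | head -2
python3 -m handwheel '[[[0,0,0,0.5,0.17,0,0.7],[0,0,0,1,0.34,0,0.7]]]' | head -2
python3 -m handwheel '[[[0,0,0,0.5,0.17,0,0.7],[0,0,0,1,0.34,0,0.7]]]' | head -2
python3 -m handwheel '[[[0,0,0,0.5,0.17,0,0.7],[0,0,0,1,0.34,0,0.7],[0,0,0,1,0.34,0,0.7],[0,0,0,1,0.34,0,0.7]]]'; done
python3 - <<'E'
from h import *
np.set_printoptions(precision=4,suppress=True)
st=state();s=snapshot("wrist");cv2.imwrite("pics/w5.png",s["image"])
for n,z in (("jig_hole",.065),("bar_grip",.071)):
  for d in search_frame(n,"wrist")[:2]: print(n,d["confidence"],d["pixel"],atz(s,d["pixel"],z,st))
print(proj(s,np.array([.545,.209,.065]),st),st["tcp_pos"],R.from_quat(st["orientation"]).as_matrix())
E
```

```text
t: 6.82
tcp_pos: [0.4557, -0.2173, 0.1809]
t: 7.08
tcp_pos: [0.4773, -0.1132, 0.1811]
t: 7.32
tcp_pos: [0.4986, -0.0096, 0.1811]
t: 7.82
tcp_pos: [0.5194, 0.092, 0.1808]
orientation: [0.661, 0.75, -0.001, -0.0]
wrist_force: [-0.5, -1.4, -1.8]
finger_gap: 0.0177
grip_force: 49.0
jig_hole 0.81 [142.0, 373.9] [0.5435 0.1611 0.065 ]
bar_grip 0.7 [194.6, 373.5] [0.5477 0.125  0.071 ]
[np.float64(75.73460726236246), np.float64(384.79548075041345)] [0.5194 0.092  0.1808] [[-0.1249  0.9922 -0.0012]
 [ 0.9922  0.1249 -0.0006]
 [-0.0004 -0.0012 -1.    ]]
```

View pics/w5.png

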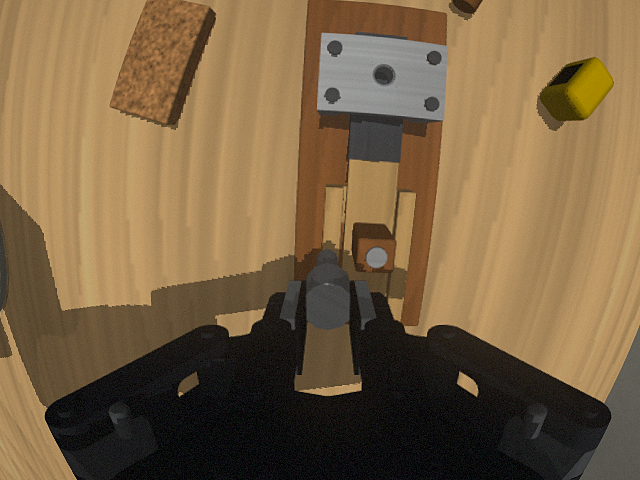

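The wrist picture shows the bracket hole at (74.5, 384), plate corners around it, and the grip block's top disc at (258, 376); the pin in hand is upright at (305, 328).

```bash
python3 - <<'E'
from h import *
np.set_printoptions(precision=4,suppress=True)
st=state();s=snapshot("wrist")
g=cv2.cvtColor(s["image"],cv2.COLOR_BGR2GRAY)
roi=g[60:90,368:400]; r,c=np.nonzero(roi<75); print("hole dark",r.mean()+60,c.mean()+368,len(r))
H=atz(s,[74.5,384],.065,st)
C=[atz(s,p,.065,st) for p in ([34,321],[45,447],[110,318],[120,442])]
print(H,np.mean(C,0),[np.degrees(np.arctan2(*(b-a)[[1,0]])) for a,b in ((C[0],C[1]),(C[2],C[3]),(C[2],C[0]),(C[3],C[1]))])
print(atz(s,[258,376],.091,st))
print(totool(st,H-st["tcp_pos"]),st["joint_pos"])
E
```

```text
hole dark 73.18461538461538 382.7730769230769 260
[0.5449 0.2089 0.065 ] [0.5448 0.2084 0.065 ] [np.float64(4.908289783943244), np.float64(4.214445789628258), np.float64(94.95566453555338), np.float64(92.79599386024069)]
[0.5534 0.0847 0.091 ]
[1.1386 0.3962 1.1608] [ 0.1707  0.2584  1.8888 -0.0002  0.995   0.048 ]
```

```bash
python3 -m handwheel '[[[0,0,0.048,0.4,0.18,0.15,0.7],[0,0,0.048,0.85,0.38,0.3,0.7],[0,0,0.048,0.85,0.38,0.3,0.7],[0,0,0.048,0.85,0.38,0.3,0.7],[0,0,0.048,0.85,0.38,0.3,0.7]]]'
python3 - <<'E'
from h import *
np.set_printoptions(precision=4,suppress=True)
st=state();s=snapshot("wrist")
c=s["image"][190:340,240:440]; cv2.imwrite("pics/w6.png",cv2.resize(c,(800,600),interpolation=cv2.INTER_CUBIC))
M=R.from_quat(st["orientation"]).as_matrix();t=np.array(st["tcp_pos"])
for z in (-.005,.021,.064): print("tool z",z,proj(s,t+M@[0,0,z],st))
print("hole exp",proj(s,np.array([.5449,.2087,.065]),st),t,M)
E
```

```text
t: 8.65
tcp_pos: [0.547, 0.18, 0.1516]
orientation: [0.681, 0.732, 0.0, 0.0]
wrist_force: [0.5, 0.9, -1.1]
finger_gap: 0.0179
grip_force: 49.1
tool z -0.005 [np.float64(305.4525860962084), np.float64(326.4697954238424)]
tool z 0.021 [np.float64(282.1898261716305), np.float64(326.5902431965029)]
tool z 0.064 [np.float64(255.07314068854785), np.float64(326.7329541379685)]
hole exp [np.float64(200.31993177505353), np.float64(326.69682564732744)] [0.547  0.18   0.1516] [[-0.0726  0.9974  0.0002]
 [ 0.9974  0.0726 -0.0002]
 [-0.0002  0.0002 -1.    ]]
```

View pics/w6.png

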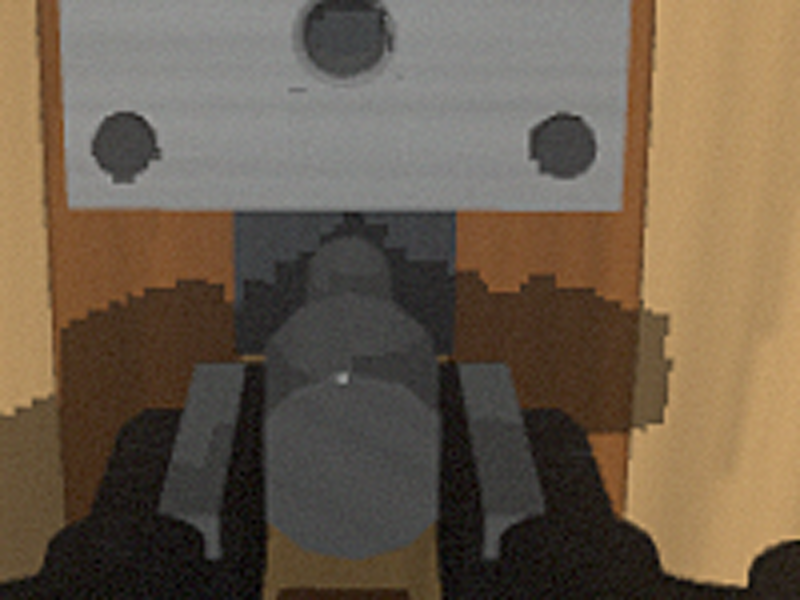

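```bash
python3 - <<'E'
from h import *
st=state();s=snapshot("wrist")
M=R.from_quat(st["orientation"]).as_matrix();t=np.array(st["tcp_pos"])
P=lambda x,y,z: np.round(proj(s,t+M@np.array([x,y,z]),st),2)
for dz in (0,-.003): print("shank far",P(.006,0,.060+dz),"tip far",P(.0035,0,.064+dz),"collar far",P(.011,0,.021+dz),"top near/far",P(-.011,0,-.005+dz),P(.011,0,-.005+dz))
print("per mm x at tip",P(.001,0,.064)-P(0,0,.064))
for r in (.00825,.00675): 
  h=np.array([.5449,.2087,.065]); print([np.round(proj(s,h+M@np.array([k*r,0,0]),st),2) for k in (-1,1)],[np.round(proj(s,h+M@np.array([0,k*r,0]),st),2) for k in (-1,1)])
E
```

```text
shank far [247.17 326.72] tip far [249.36 326.73] collar far [260.31 326.58] top near/far [328.77 326.49] [280.67 326.45]
shank far [248.66 326.71] tip far [250.85 326.72] collar far [262.36 326.57] top near/far [332.22 326.47] [283.45 326.43]
per mm x at tip [-1.62  0.  ]
[array([213.38, 326.56]), array([187.47, 326.56])] [array([200.51, 313.41]), array([200.52, 339.7 ])]
[array([211.05, 326.56]), array([189.85, 326.56])] [array([200.51, 315.8 ]), array([200.51, 337.31])]
```

```bash
python3 -m handwheel '[[[0,0,0,0.15,-0.004,0,0.7],[0,0,0,0.303,-0.008,0,0.7],[0,0,0,0.303,-0.008,0,0.7],[0,0,0,0.303,-0.008,0.1,0.7],[0,0,0,0.303,-0.008,0.18,0.7],[0,0,0,0.303,-0.008,0.2,0.7],[0,0,0,0.303,-0.008,0.22,0.7],[0,0,0,0.303,-0.008,0.235,0.7],[0,0,0,0.303,-0.008,0.25,0.7],[0,0,0,0.303,-0.008,0.25,0.7]]]'
```

```text
t: 10.0
tcp_pos: [0.5441, 0.2113, 0.1263]
orientation: [0.681, 0.733, 0.0, -0.0]
wrist_force: [0.5, -0.0, -2.4]
finger_gap: 0.0175
grip_force: 49.1
```

```bash
python3 - <<'E'
from h import *
st=state();s=snapshot("wrist")
c=s["image"][210:340,240:413]; cv2.imwrite("pics/w7.png",cv2.resize(c,(798,600),interpolation=cv2.INTER_CUBIC))
print(st["wrist_force"],st["ft_torque"])
E
```

```text
[ 0.45448968 -0.02865493 -2.3861178 ] [-0.01749167 -0.01488997  0.02001278]
```

View pics/w7.png

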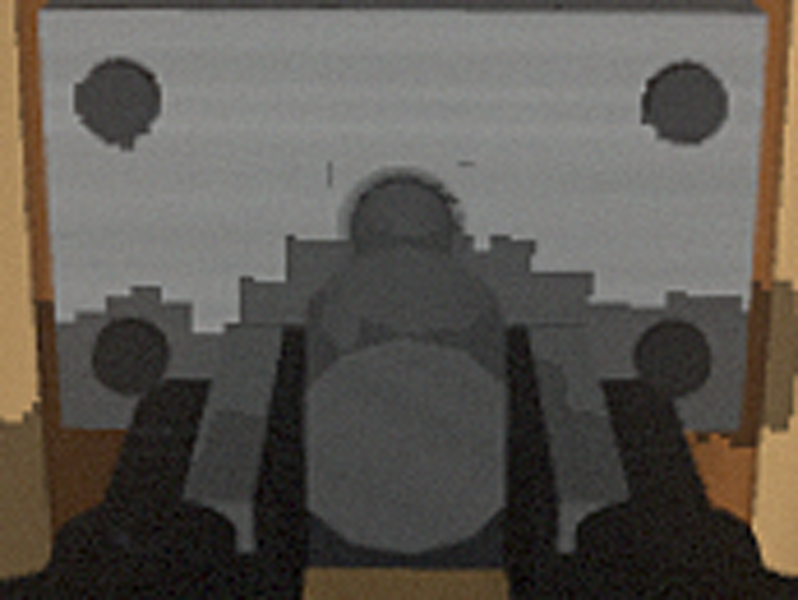

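The pin lines up with the bracket hole: hole rim centre is near column 402 of the crop and shank centre near 405, with no contact force. Continue down gently.

```bash
python3 -m handwheel '[[[0,0,0,-0.004,-0.002,0.01,0.7],[0,0,0,-0.004,-0.002,0.02,0.7],[0,0,0,-0.004,-0.002,0.03,0.7],[0,0,0,-0.004,-0.002,0.04,0.7],[0,0,0,-0.004,-0.002,0.04,0.7]]]'
```

```text
t: 10.68
tcp_pos: [0.5438, 0.2109, 0.1222]
orientation: [0.68, 0.733, -0.0, -0.0]
wrist_force: [0.4, -0.2, -0.8]
finger_gap: 0.018
grip_force: 49.1
```

```bash
python3 -m handwheel '[[[0,0,0,0,0,0.01,0.7],[0,0,0,0,0,0.02,0.7],[0,0,0,0,0,0.03,0.7],[0,0,0,0,0,0.04,0.7],[0,0,0,0,0,0.05,0.7],[0,0,0,0,0,0.05,0.7]]]'
```

```text
t: 11.42
tcp_pos: [0.5438, 0.2109, 0.1172]
orientation: [0.681, 0.733, -0.0, -0.0]
wrist_force: [0.3, 0.5, -0.9]
finger_gap: 0.0178
grip_force: 49.1
```

```bash
python3 -m handwheel '[[[0,0,0,0,0,0.015,0.7],[0,0,0,0,0,0.03,0.7],[0,0,0,0,0,0.045,0.7],[0,0,0,0,0,0.06,0.7],[0,0,0,0,0,0.075,0.7],[0,0,0,0,0,0.09,0.7],[0,0,0,0,0,0.1,0.7],[0,0,0,0,0,0.1,0.7]]]'
```

```text
t: 12.42
tcp_pos: [0.5438, 0.2109, 0.1072]
orientation: [0.68, 0.733, -0.0, -0.0]
wrist_force: [-0.1, -0.4, -1.3]
finger_gap: 0.0179
grip_force: 49.1
```

```bash
python3 -m handwheel '[[[0,0,0,0,0,0.0,0.4],[0,0,0,0,0,0,0],[0,0,0,0,0,0,-0.2],[0,0,0,0,0,0,-0.2],[0,0,0,0,0,-0.1,-0.2],[0,0,0,0,0,-0.3,-0.2],[0,0,0,0,0,-0.6,-0.2],[0,0,0,0,0,-0.6,-0.2]]]'
python3 - <<'E'
from h import *
np.set_printoptions(precision=4,suppress=True)
st=state();s=snapshot("wrist"); cv2.imwrite("pics/w8.png",s["image"])
M=R.from_quat(st["orientation"]).as_matrix()
for d in outline_of("pin","wrist")[:1]:
  r,c=np.nonzero(d["mask"]);print(d["confidence"],d["pixel"],r.min(),r.max(),c.min(),c.max())
for z in (.091,.110): print(proj(s,np.array([.5441,.211,z])-M@[.011,0,0],st),proj(s,np.array([.5441,.211,z]),st))
a=snapshot("scene");b=snapshot("side"); cv2.imwrite("pics/sc8.png",a["image"])
# grip
for n,S in (("scene",a),("side",b)):
  for d in search_frame("bar_grip",n)[:1]: print(n,d,atz(S,d["pixel"],.071))
print(st["tcp_pos"], totool(st,np.array([.5534,.0847,.084])-st["tcp_pos"]))
E
```

```text
t: 13.42
tcp_pos: [0.5455, 0.2116, 0.1702]
orientation: [0.68, 0.733, 0.002, 0.001]
wrist_force: [0.3, 0.3, -1.1]
finger_gap: 0.0515
grip_force: 0.0
0.76 [256.4, 322.0] 230 276 305 342
[np.float64(265.3071170400103), np.float64(323.8586741592025)] [np.float64(248.69887114491738), np.float64(323.8144984162224)]
[np.float64(275.84976096630265), np.float64(323.72114074078803)] [np.float64(258.01923222456384), np.float64(323.66787518093923)]
scene {'pixel': [238.8, 336.1], 'confidence': 0.91} [0.5723 0.07   0.071 ]
side {'pixel': [277.1, 320.8], 'confidence': 0.67} [0.5434 0.1328 0.071 ]
[0.5455 0.2116 0.1702] [-1.2725 -0.0194  0.8597]
```

View pics/w8.png

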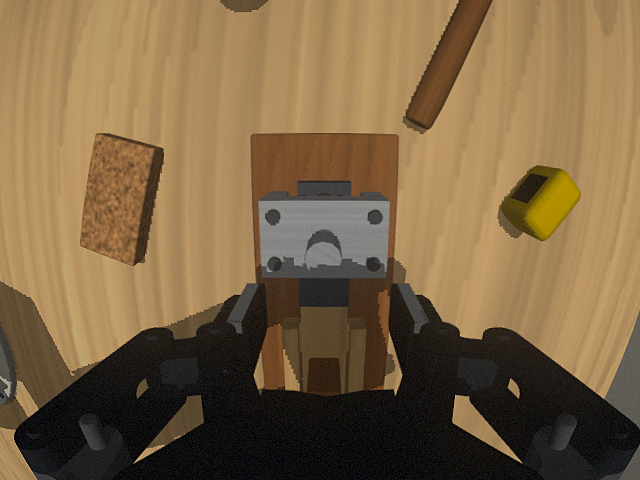

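The pin stands in the bracket with its head at (255, 322), 19 mm up as expected. Next, the bar's grip block.

```bash
python3 -m handwheel '[[[0,0,0,-0.5,-0.01,0,-0.2],[0,0,0,-1,-0.02,0,-0.2],[0,0,0,-1,-0.02,0,-0.2]]]' | head -2
python3 -m handwheel '[[[0,0,0,-0.27,0,0.1,-0.2],[0,0,0,-0.27,0,0.3,-0.2],[0,0,0,-0.27,0,0.3,-0.2],[0,0,0,-0.27,0,0.3,-0.2]]]'
python3 - <<'E'
from h import *
np.set_printoptions(precision=4,suppress=True)
st=state();s=snapshot("wrist"); cv2.imwrite("pics/w9.png",s["image"])
M=R.from_quat(st["orientation"]).as_matrix()
for d in outline_of("bar_grip","wrist")[:2]:
  r,c=np.nonzero(d["mask"]);print(d["confidence"],d["pixel"],r.min(),r.max(),c.min(),c.max(),totool(st,atz(s,d["pixel"],.08,st)-st["tcp_pos"]))
# grip block bounds expected
print([np.round(proj(s,np.array([.5534,.0847,z])+M@[x,y,0],st),1) for x in (-.012,.012) for y in (-.013,.013) for z in (.091,)])
print(st["tcp_pos"], M, totool(st,np.array([.5532,.085,.082])-st["tcp_pos"]))
E
```

```text
t: 14.1
tcp_pos: [0.5489, 0.1084, 0.1666]
t: 14.6
tcp_pos: [0.5514, 0.0848, 0.1375]
orientation: [0.68, 0.733, 0.0, -0.0]
wrist_force: [-0.6, -0.5, -0.3]
finger_gap: 0.0516
grip_force: 0.0
0.7 [191.3, 329.0] 93 302 298 361 [0.3844 0.0125 0.5751]
[array([285.7, 306.7]), array([285.7, 353.8]), array([244., 306.]), array([244. , 354.7])]
[0.5514 0.0848 0.1375] [[-0.0745  0.9972 -0.0001]
 [ 0.9972  0.0745  0.0002]
 [ 0.0002 -0.     -1.    ]] [0.0002 0.0179 0.555 ]
```

```bash
python3 -m handwheel '[[[0,0,0,0,0.018,0.1,-0.2],[0,0,0,0,0.018,0.25,-0.2],[0,0,0,0,0.018,0.4,-0.2],[0,0,0,0,0.018,0.55,-0.2],[0,0,0,0,0.018,0.55,-0.2]]]'
python3 -m handwheel '[[[0,0,0,0,0,0,0.1],[0,0,0,0,0,0,0.3],[0,0,0,0,0,0,0.5],[0,0,0,0,0,0,0.6],[0,0,0,0,0,0,0.6],[0,0,0,0,0,0,0.6]]]' 25
```

```text
t: 15.32
tcp_pos: [0.5519, 0.0841, 0.0806]
orientation: [0.681, 0.733, -0.001, -0.001]
wrist_force: [0.0, 0.2, -0.3]
finger_gap: 0.0511
grip_force: 0.0
t: 16.08
tcp_pos: [0.5524, 0.0843, 0.083]
orientation: [0.681, 0.733, -0.0, -0.0]
wrist_force: [-4.7, 0.1, 6.5]
finger_gap: 0.0251
grip_force: 24.9
```

```bash
python3 -m handwheel '[[[0,0,0,-0.0125,0,0,0.6],[0,0,0,-0.025,0,0,0.6],[0,0,0,-0.0375,0,0,0.6],[0,0,0,-0.05,0,0,0.6],[0,0,0,-0.0625,0,0,0.6],[0,0,0,-0.075,0,0,0.6],[0,0,0,-0.0875,0,0,0.6],[0,0,0,-0.1,0,0,0.6],[0,0,0,-0.11,0,0,0.6],[0,0,0,-0.12,0,0,0.6]]]'
python3 - <<'E'
from h import *
st=state();s=snapshot("wrist")
for d in outline_of("pin","wrist")[:2]:
  r,c=np.nonzero(d["mask"]);print(d["confidence"],d["pixel"],r.min(),r.max(),c.min(),c.max())
for z in (.091,.110): print(z,proj(s,np.array([.5441,.211,z]),st))
E
```

```text
t: 17.32
tcp_pos: [0.5532, 0.0728, 0.083]
orientation: [0.681, 0.733, -0.0, -0.001]
wrist_force: [-4.7, 2.8, 6.7]
finger_gap: 0.0255
grip_force: 24.9
0.091 [np.float64(-41.35411127366612), np.float64(329.2432670875358)]
0.11 [np.float64(-65.5948560779805), np.float64(329.45029079365867)]
```

```bash
for i in 1 ; do python3 -m handwheel '[[[0,0,0,-0.012,0,0,0.6],[0,0,0,-0.024,0,0,0.6]]]' | grep -E 'tcp|wrist'
python3 -m handwheel '[[[0,0,0,-0.012,0,0,0.6],[0,0,0,-0.02,0,0,0.6]]]' | grep -E 'tcp|wrist'; done
python3 - <<'E'
from h import *
s=snapshot("side")
for d in outline_of("pin","side")[:2]: print(d["confidence"],d["pixel"])
for z in (.078,.097): print(z,proj(s,np.array([.5441,.211,z])))
E
```

```text
tcp_pos: [0.5534, 0.0704, 0.083]
wrist_force: [-4.9, 3.4, 6.6]
tcp_pos: [0.5536, 0.0682, 0.083]
wrist_force: [-5.1, 2.0, 6.4]
0.58 [298.2, 316.4]
0.078 [np.float64(301.637079990517), np.float64(315.6262040202998)]
0.097 [np.float64(295.4975459052081), np.float64(315.3925379549262)]
```

```bash
cat > chk.py <<'E'
import sys
from cell import state
s=state(); f=s["wrist_force"]; print(round(s["t"],2),[round(v,4) for v in s["tcp_pos"]],[round(v,1) for v in f]); sys.exit(abs(f[1])>5)
E
python3 -m handwheel '[[[0,0,0,-0.012,0,0,0.6],[0,0,0,-0.02,0,0,0.6]]]' >/dev/null; python3 chk.py &&
python3 -m handwheel '[[[0,0,0,-0.012,0,0,0.6],[0,0,0,-0.02,0,0,0.6]]]' >/dev/null; python3 chk.py &&
python3 -m handwheel '[[[0,0,0,-0.012,0,0,0.6],[0,0,0,-0.02,0,0,0.6]]]' >/dev/null; python3 chk.py &&
python3 -m handwheel '[[[0,0,0,-0.012,0,0,0.6],[0,0,0,-0.02,0,0,0.6]]]' >/dev/null; python3 chk.py
```

```text
18.27 [np.float64(0.5537), np.float64(0.0662), np.float64(0.083)] [np.float64(-4.3), np.float64(1.5), np.float64(6.7)]
18.27 [np.float64(0.5537), np.float64(0.0662), np.float64(0.083)] [np.float64(-4.3), np.float64(1.5), np.float64(6.7)]
18.27 [np.float64(0.5537), np.float64(0.0662), np.float64(0.083)] [np.float64(-4.3), np.float64(1.5), np.float64(6.7)]
18.27 [np.float64(0.5537), np.float64(0.0662), np.float64(0.083)] [np.float64(-4.3), np.float64(1.5), np.float64(6.7)]False
False
False
False
```

```bash
sed -i 's/sys.exit(abs(f\[1\])>5)/sys.exit(int(abs(f[1])>5.5))/; s/round(v,4)/round(float(v),4)/; s/round(v,1)/round(float(v),1)/' chk.py
python3 -m handwheel '[[[0,0,0,-0.012,0,0,0.6],[0,0,0,-0.02,0,0,0.6]]]' >/dev/null; python3 chk.py &&
python3 -m handwheel '[[[0,0,0,-0.012,0,0,0.6],[0,0,0,-0.02,0,0,0.6]]]' >/dev/null && python3 chk.py &&
python3 -m handwheel '[[[0,0,0,-0.012,0,0,0.6],[0,0,0,-0.02,0,0,0.6]]]' >/dev/null && python3 chk.py &&
python3 -m handwheel '[[[0,0,0,-0.012,0,0,0.6],[0,0,0,-0.02,0,0,0.6]]]' >/dev/null && python3 chk.py &&
python3 -m handwheel '[[[0,0,0,-0.012,0,0,0.6],[0,0,0,-0.02,0,0,0.6]]]' >/dev/null && python3 chk.py
```

```text
18.52 [0.5538, 0.0642, 0.083] [-5.0, 0.8, 6.2]
18.77 [0.554, 0.0622, 0.083] [-5.3, 2.5, 6.4]
19.02 [0.5541, 0.0603, 0.083] [-6.0, 3.6, 6.7]
19.27 [0.5542, 0.0597, 0.083] [-5.1, 14.0, 6.8]
```

The bar is locked by the pin (force rose to 14 N). Ease back and check the pin's height.

```bash
python3 -m handwheel '[[[0,0,0,0.01,0,0,0.6],[0,0,0,0.02,0,0,0.6],[0,0,0,0.02,0,0,0.6]]]' >/dev/null; python3 chk.py
python3 - <<'E'
from h import *
st=state()
s=snapshot("side");a=snapshot("scene")
cv2.imwrite("pics/fin.png",np.hstack([cv2.resize(s["image"][270:330,280:350],(400,343),interpolation=2),cv2.resize(a["image"][185:245,320:390],(400,343),interpolation=2)]))
for n,S in (("side",s),("scene",a)):
  for d in outline_of("pin",n)[:1]:
    r,c=np.nonzero(d["mask"]);print(d["confidence"],d["pixel"],r.min(),r.max(),c.min(),c.max())
  for z in (.065,.091,.110): print(z,proj(S,np.array([.5441,.211,z])))
E
```

```text
19.65 [0.5541, 0.0603, 0.083] [-4.8, 2.8, 7.8]
0.56 [301.7, 316.8] 294 310 311 322
0.065 [np.float64(305.74247863307704), np.float64(315.7824524154171)]
0.091 [np.float64(297.45455730013424), np.float64(315.46702034173103)]
0.11 [np.float64(291.1983339536029), np.float64(315.2289131705402)]
0.59 [207.4, 356.2] 204 212 354 360
0.065 [np.float64(211.68713886951554), np.float64(356.4188728140112)]
0.091 [np.float64(204.3844420883986), np.float64(356.7367318494843)]
0.11 [np.float64(198.93249135786965), np.float64(356.97403484214493)]
```

View pics/fin.png

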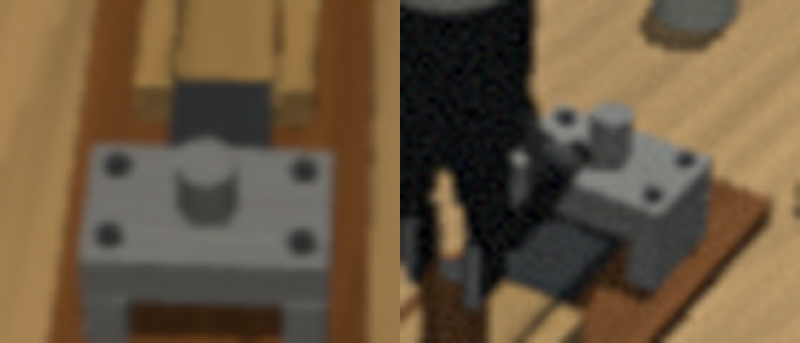

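The head sits on or very near the bracket face (side: top at row ~298, expected 297.5 when home). Release the bar, then check with a light press on the head.

```bash
python3 -m handwheel '[[[0,0,0,0.005,0,0,0.6],[0,0,0,0.005,0,0,0.3],[0,0,0,0.005,0,0,0],[0,0,0,0.005,0,0,-0.2],[0,0,0,0.005,0,0,-0.2],[0,0,0,0.005,0,-0.2,-0.2],[0,0,0,0.005,0,-0.6,-0.2],[0,0,0,0.005,0,-0.65,0.5],[0,0,0,0.005,0,-0.65,1]]]' 40; python3 -m handwheel '[[[0,0,0,0.5,0,0,1],[0,0,0,0.9,-0.01,0,1],[0,0,0,0.9,-0.01,0,1]]]' >/dev/null
python3 chk.py; python3 - <<'E'
from h import *
np.set_printoptions(precision=4,suppress=True)
st=state();s=snapshot("wrist");cv2.imwrite("pics/w10.png",s["image"])
for d in outline_of("pin","wrist")[:1]:
  r,c=np.nonzero(d["mask"]);print(d["confidence"],d["pixel"],r.min(),r.max(),c.min(),c.max())
for z in (.065,.091,.110): print(z,proj(s,np.array([.5441,.211,z]),st))
print(st["finger_gap"],totool(st,np.array([.5441,.2105,.122])-st["tcp_pos"]))
E
```

```text
t: 20.98
tcp_pos: [0.5549, 0.0604, 0.1474]
orientation: [0.681, 0.733, 0.0, 0.0]
wrist_force: [0.2, 0.6, -0.4]
finger_gap: 0.0154
grip_force: 0.0
21.35 [0.5461, 0.1521, 0.1459] [-0.2, 0.0, 0.5]
0.71 [154.6, 330.2] 133 172 311 352
0.065 [np.float64(152.54825258103142), np.float64(331.2252037618121)]
0.091 [np.float64(153.99391084824146), np.float64(331.63078467103145)]
0.11 [np.float64(155.31449627298423), np.float64(332.0010104532778)]
-0.0004757010286387257 [0.5841 0.0252 0.2386]
```

```bash
python3 -m handwheel '[[[0,0,0,0.4,0.01,0,1],[0,0,0,0.58,0.02,0,1],[0,0,0,0.58,0.02,0,1],[0,0,0,0.58,0.02,0.12,1],[0,0,0,0.58,0.02,0.22,1],[0,0,0,0.58,0.02,0.24,1],[0,0,0,0.58,0.02,0.24,1]]]' >/dev/null; python3 chk.py
sed -i 's/abs(f\[1\])>5.5/f[2]>4/' chk.py
python3 -m handwheel '[[[0,0,0,0,0,0.01,1],[0,0,0,0,0,0.015,1]]]' >/dev/null; python3 chk.py &&
python3 -m handwheel '[[[0,0,0,0,0,0.01,1],[0,0,0,0,0,0.015,1]]]' >/dev/null && python3 chk.py &&
python3 -m handwheel '[[[0,0,0,0,0,0.01,1],[0,0,0,0,0,0.01,1]]]' >/dev/null && python3 chk.py &&
python3 -m handwheel '[[[0,0,0,0,0,0.01,1],[0,0,0,0,0,0.01,1]]]' >/dev/null && python3 chk.py && 
python3 -m handwheel '[[[0,0,0,0,0,0.01,1],[0,0,0,0,0,0.01,1]]]' >/dev/null && python3 chk.py
```

```text
22.32 [0.5448, 0.2077, 0.1229] [1.6, -0.0, 0.4]
22.57 [0.5451, 0.2082, 0.122] [-0.2, 0.3, -0.6]
22.82 [0.5449, 0.2082, 0.1203] [0.8, -0.2, -0.3]
23.07 [0.5448, 0.2081, 0.1192] [-0.0, 0.8, 0.1]
23.32 [0.5448, 0.2081, 0.1182] [-0.3, 0.3, 0.2]
23.57 [0.5449, 0.2081, 0.1172] [-0.0, 0.2, 0.0]
```

```bash

python3 -m handwheel '[[[0,0,0,0,0,0.005,1],[0,0,0,0,0,0.01,1]]]' >/dev/null; python3 chk.py &&
python3 -m handwheel '[[[0,0,0,0,0,0.005,1],[0,0,0,0,0,0.01,1]]]' >/dev/null && python3 chk.py &&
python3 -m handwheel '[[[0,0,0,0,0,0.005,1],[0,0,0,0,0,0.005,1]]]' >/dev/null && python3 chk.py &&
python3 -m handwheel '[[[0,0,0,0,0,0.005,1],[0,0,0,0,0,0.005,1]]]' >/dev/null && python3 chk.py
```

```text
23.82 [0.5449, 0.2081, 0.1162] [-0.3, -0.7, -0.3]
24.07 [0.5449, 0.2081, 0.1153] [-0.5, -0.2, 0.0]
24.32 [0.5449, 0.2081, 0.1147] [0.1, 0.3, 0.0]
24.57 [0.5449, 0.2081, 0.1142] [-0.0, -0.7, -0.0]
```

```bash

python3 -m handwheel '[[[0,0,0,0,0,0.005,1],[0,0,0,0,0,0.01,1]]]' >/dev/null; python3 chk.py &&
python3 -m handwheel '[[[0,0,0,0,0,0.005,1],[0,0,0,0,0,0.01,1]]]' >/dev/null && python3 chk.py &&
python3 -m handwheel '[[[0,0,0,0,0,0.005,1],[0,0,0,0,0,0.01,1]]]' >/dev/null && python3 chk.py &&
python3 -m handwheel '[[[0,0,0,0,0,0.005,1],[0,0,0,0,0,0.01,1]]]' >/dev/null && python3 chk.py
python3 - <<'E'
from h import *
st=state();s=snapshot("wrist");cv2.imwrite("pics/w11.png",s["image"])
d=outline_of("pin","wrist");
for d in d[:1]:
  r,c=np.nonzero(d["mask"]);print(d["confidence"],d["pixel"],r.min(),r.max(),c.min(),c.max())
M=R.from_quat(st["orientation"]).as_matrix()
for z in (.091,.097): print(z,[np.round(proj(s,np.array([.5441,.211,z])+M@[k,0,0],st),1) for k in (-.011,0,.011)])
print("tip",proj(s,np.array(st["tcp_pos"])+M@[0,0,.025],st))
E
```

```text
24.82 [0.5449, 0.2081, 0.1133] [0.6, -0.4, -0.8]
25.07 [0.5449, 0.2081, 0.1122] [0.1, 0.7, 0.8]
25.32 [0.5449, 0.2081, 0.1112] [0.1, -0.3, 1.3]
25.57 [0.5449, 0.2081, 0.1103] [0.3, 0.7, -0.3]
0.68 [266.1, 327.1] 243 290 302 347
0.091 [array([299.1, 325.4]), array([277.8, 325.3]), array([255.5, 325.3])]
0.097 [array([304.4, 325.3]), array([282.5, 325.2]), array([259.5, 325.2])]
tip [np.float64(279.15661032609285), np.float64(326.6055639841806)]
```

```bash
python3 - <<'E'
from h import *
g=cv2.cvtColor(cv2.imread("pics/w11.png"),cv2.COLOR_BGR2GRAY)
m=outline_of("pin","wrist")[0]["mask"]
print("cols 280..372 step 5, rows 225..345 step 5; * = pin mask")
for r in range(225,350,5): print(r,' '.join(f"{g[r,c]:3d}"+("*" if m[r,c] else " ") for c in range(280,375,5)))
E
```

```text
cols 280..372 step 5, rows 225..345 step 5; * = pin mask
225 135  129  134  133  132  130  136  132  128  131  131  133  129  134  134  135  133  133  134 
230 137  140  138  138  134  137  135  137  141  141  137  137  138  138  133  139  137  135  133 
235 138  136  135  138  132  136  139  136  134  135  137  133  134  135  136  134  130  130  134 
240 137  137  141  140  138  142  139  135  136  137  140  139  134  140  141  136  140  139  145 
245 133  133  135  136  133  133  132  121*  63*  63*  67*  80* 135  134  131  132  131  133  134 
250 129  132  132  132  133  130  115   63*  65*  64*  66*  63*  70* 127  131  131  131  132  128 
255 139  137  135  135  133  138   63*  61* 110* 136* 110*  57*  64* 132  131  132  131  135  135 
260 132  136  131  135  131  105* 118* 136* 139* 138* 135* 130*  96*  67* 132  132  130  128  133 
265 133  126  131  131  129   97* 136* 136* 135* 138* 140* 134* 131*  83* 132  130  126  133  131 
270 128  131  132  130  131  136* 135* 134* 134* 129* 128* 133* 137* 135*  74   66  131  128  129 
275 134  132  133  134  114  134* 135*  65*  76*  68*
[... 730 characters left out ...]
25   54 
315  53   50   26   23   24   20   58   53   55   28   24   52   59   54   18   30   14   24   57 
320  52   48   36   23   16   17   26   73   71   22   17   73   61   11   28   24   20   22   51 
325  50   14   27   13   18   17   31   20   30   18   23   36   24   23   17   20   19   24   28 
330  23   21   15   17   22   21   18   14   18   16   32   14   18   21   26   32   24   25   24 
335  18   24   20   22   14   19   14   17   19   16   21   22   22   29   23   23   32   25   14 
340   8    5   15   11   10    9   21   21   19   18   19   16   20   18   10   12   25   23   21 
345  16   15   21    7   11   21   17   21    6   20   17   22    2    5    7    7   24   21   20
```

```bash

python3 -m handwheel '[[[0,0,0,0,0,-0.06,1],[0,0,0,0,0,-0.12,1],[0,0,0,0.06,0,-0.12,1],[0,0,0,0.06,0,-0.12,1],[0,0,0,0.06,0,-0.08,1],[0,0,0,0.06,0,-0.06,1],[0,0,0,0.06,0,-0.05,1]]]' >/dev/null; python3 chk.py &&
python3 -m handwheel '[[[0,0,0,0,0,0.005,1],[0,0,0,0,0,0.01,1]]]' >/dev/null && python3 chk.py &&
python3 -m handwheel '[[[0,0,0,0,0,0.005,1],[0,0,0,0,0,0.01,1]]]' >/dev/null && python3 chk.py &&
python3 -m handwheel '[[[0,0,0,0,0,0.005,1],[0,0,0,0,0,0.01,1]]]' >/dev/null && python3 chk.py &&
python3 -m handwheel '[[[0,0,0,0,0,0.005,1],[0,0,0,0,0,0.01,1]]]' >/dev/null && python3 chk.py &&
python3 -m handwheel '[[[0,0,0,0,0,0.005,1],[0,0,0,0,0,0.01,1]]]' >/dev/null && python3 chk.py &&
python3 -m handwheel '[[[0,0,0,0,0,0.005,1],[0,0,0,0,0,0.01,1]]]' >/dev/null && python3 chk.py &&
python3 -m handwheel '[[[0,0,0,0,0,0.005,1],[0,0,0,0,0,0.01,1]]]' >/dev/null && python3 chk.py &&
python3 -m handwheel '[[[0,0,0,0,0,0.005,1],[0,0,0,0,0,0.01,1]]]' >/dev/null && python3 chk.py &&
python3 -m handwheel '[[[0,0,0,0,0,0.005,1],[0,0,0,0,0,0.01,1]]]' >/dev/null && python3 chk.py
```

```text
26.6 [0.5443, 0.214, 0.1149] [0.2, -0.9, 0.0]
26.85 [0.5445, 0.2141, 0.1143] [0.3, 0.9, 1.0]
27.1 [0.5445, 0.2141, 0.1133] [0.2, 0.5, -0.1]
27.35 [0.5445, 0.2141, 0.1123] [-0.6, 0.4, 0.4]
27.6 [0.5445, 0.2141, 0.1112] [-0.1, -0.7, -1.4]
27.85 [0.5444, 0.2141, 0.1103] [-0.8, 0.8, 0.1]
28.1 [0.5445, 0.2141, 0.1093] [-0.8, 0.1, 0.3]
28.35 [0.5445, 0.2141, 0.1082] [-0.0, 0.1, 0.8]
28.6 [0.5444, 0.2141, 0.1072] [-0.2, -0.4, 0.7]
28.85 [0.5445, 0.2141, 0.1063] [-0.6, -0.6, -0.7]
```

```bash

python3 -m handwheel '[[[0,0,0,0,0,0.005,1],[0,0,0,0,0,0.01,1]]]' >/dev/null && python3 chk.py &&
python3 -m handwheel '[[[0,0,0,0,0,0.005,1],[0,0,0,0,0,0.01,1]]]' >/dev/null && python3 chk.py &&
python3 -m handwheel '[[[0,0,0,0,0,0.005,1],[0,0,0,0,0,0.01,1]]]' >/dev/null && python3 chk.py &&
python3 -m handwheel '[[[0,0,0,0,0,0.005,1],[0,0,0,0,0,0.01,1]]]' >/dev/null && python3 chk.py &&
python3 -m handwheel '[[[0,0,0,0,0,0.005,1],[0,0,0,0,0,0.01,1]]]' >/dev/null && python3 chk.py &&
python3 -m handwheel '[[[0,0,0,0,0,0.005,1],[0,0,0,0,0,0.01,1]]]' >/dev/null && python3 chk.py
python3 - <<'E'
from h import *
st=state();s=snapshot("wrist");cv2.imwrite("pics/w12.png",s["image"]);g=cv2.cvtColor(s["image"],cv2.COLOR_BGR2GRAY)
for r in range(235,325,5): print(r,' '.join(f"{g[r,c]:3d}" for c in range(280,375,5)))
M=R.from_quat(st["orientation"]).as_matrix()
print([np.round(proj(s,np.array([.5441,.211,.091])+M@[k,0,0],st),1) for k in (-.011,0,.011)], st["finger_gap"])
a=snapshot("side")
for n in ("pin",):
  for d in outline_of(n,"side")[:1]:
    r,c=np.nonzero(d["mask"]);print(d["confidence"],d["pixel"],r.min(),r.max(),c.min(),c.max())
E
```

```text
29.1 [0.5445, 0.2141, 0.1053] [0.4, 0.6, -0.8]
29.35 [0.5444, 0.2141, 0.1042] [-0.5, 0.7, 0.4]
29.6 [0.5445, 0.2141, 0.1032] [0.2, -0.5, -0.5]
29.85 [0.5444, 0.2141, 0.1022] [0.1, -0.4, 0.1]
30.1 [0.5444, 0.2141, 0.1012] [0.4, 0.9, -0.9]
30.35 [0.5444, 0.2141, 0.1003] [0.5, -0.2, 0.1]
235 138 135 138 135 136 136 138 138 133 139 138 139 135 137 136 137 136 139 136
240 130 130 129 133 131 127 130 131 130 132 131 133 131 133 130 129 131 130 131
245 134 135 135 135 136 134 130 133 137 135 135 133 134 135 129 134 136 134 135
250 126 133 130 135 133 127 129 130 134 133 135 132 133 135 133 129 137 133 133
255 138 138 142 139 140 140 136 140 137 135 136 137 135 138 144 143 138 138 136
260 130 132 132 128 130 131 129 137 138  57 137 134 131 131 133 137 133 134 135
265 127 133 129 131 131 132 136  61  66  66  60  60 126 131 130 131 128 134 124
270 132 132 132 130 131 132  61  66  66  63  69  66  57 138 135 130 132 132 130
275 131 140 133 132 129  92  67  58 123 146 113  70  56  60  72  71 111 104 129
280 134 134 136  71  74  64 148  66  69  62  64  70  67  49  76  75  73  71  63
285  73  72  76  73  75  69  77  67  61  28  21  73  72  79  74  78  72  72  78
290  73  77  74  71  73  76  70  68  61  25  22  59  67  66  71  72  74  73  71
295  72  76  71  51  24  31  62  65  58  27  31  59  64  61  15  32  51  76  75
300  71  69  76  22  23  28  62  58  55  27  19  62  58  60  30  24  20  77  68
305  73  82  78  27  27  21  58  60  57  23  15  54  59  59  28  26  26  79  73
310  74  71  27  15  27  23  57  57  56  24  22  57  52  57  26  13  20  20  67
315  69  64  19  29  24  19  49  55  60  21  20  58  56  60  22  22  20  20  71
320  73  79  23  23  21  20  19  71  78  23  27  73  64  16  19  23  25  24  70
[array([319.7, 325.3]), array([298.1, 325.3]), array([275.3, 325.2])] 0.00024219964074076108
```

```bash

python3 -m handwheel '[[[0,0,0,0,0,0.005,1],[0,0,0,0,0,0.01,1]]]' >/dev/null && python3 chk.py &&
python3 -m handwheel '[[[0,0,0,0,0,0.005,1],[0,0,0,0,0,0.01,1]]]' >/dev/null && python3 chk.py &&
python3 -m handwheel '[[[0,0,0,0,0,0.005,1],[0,0,0,0,0,0.01,1]]]' >/dev/null && python3 chk.py &&
python3 -m handwheel '[[[0,0,0,0,0,0.005,1],[0,0,0,0,0,0.01,1]]]' >/dev/null && python3 chk.py &&
python3 -m handwheel '[[[0,0,0,0,0,0.005,1],[0,0,0,0,0,0.01,1]]]' >/dev/null && python3 chk.py &&
python3 -m handwheel '[[[0,0,0,0,0,0.005,1],[0,0,0,0,0,0.01,1]]]' >/dev/null && python3 chk.py
python3 - <<'E'
from h import *
s=snapshot("wrist");st=dict(state());
g=cv2.cvtColor(cv2.imread("pics/w12.png"),cv2.COLOR_BGR2GRAY)
print(g[255:285,325])
st["tcp_pos"]=np.array([.5444,.2141,.1003]);M=R.from_quat(st["orientation"]).as_matrix()
for z in (.062,.065,.067,.070,.088,.091,.093,.096): print(z,np.round(proj(s,np.array([.5441,.211,z])+M@[.011,0,0],st),1))
E
```

```text
30.75 [0.5445, 0.2141, 0.0993] [0.2, 0.2, 0.7]
31.0 [0.5444, 0.2141, 0.0983] [0.3, 0.0, 0.2]
31.25 [0.5444, 0.2141, 0.0972] [-0.4, -0.3, 0.3]
31.5 [0.5444, 0.2141, 0.0963] [-0.7, 0.2, 0.7]
31.75 [0.5445, 0.2141, 0.0953] [-0.5, -0.4, 0.7]
32.0 [0.5444, 0.2141, 0.0942] [0.8, 0.6, 0.4]
[135 138 138 137 127  57  61  61  65  65  66  67  67  64  62  63  59  57
  60 118 146 131 133  67  75  62  33  29  27  27]
0.062 [255.4 325.6]
0.065 [257.2 325.6]
0.067 [258.4 325.6]
0.07 [260.3 325.6]
0.088 [272.9 325.4]
0.091 [275.3 325.3]
0.093 [276.9 325.3]
0.096 [279.4 325.3]
```

```bash
python3 - <<'E'
from h import *
from scipy.optimize import least_squares
s=snapshot("wrist");st0=state();g=cv2.cvtColor(s["image"],cv2.COLOR_BGR2GRAY);cv2.imwrite("pics/w13.png",s["image"])
print("now",g[262:300,326])
g11=cv2.cvtColor(cv2.imread("pics/w11.png"),cv2.COLOR_BGR2GRAY);print("w11",g11[240:280,325])
g10=cv2.cvtColor(cv2.imread("pics/w10.png"),cv2.COLOR_BGR2GRAY);print("w10",g10[126:180,331]); print("w10 row155",g10[155,300:362])
print(np.array(s["T_tool_cam"]).round(4), s["fovy"],s["cx"],s["cy"])
E
```

```text
now [135 126  81  60  58  64  61  66  65  64  66  68  65  55  62  53  53  69
  62  39  24  35  22  32  30  16  22  18  23  18  28  25  28  36  20  28
  31  28]
w11 [137 141 123  78  60  63  70  67  66  67  64  69  64  47 115 136 139 133
 140 136 138 138 141 134 137 138 135 129 129 133 129 135 137 141 112  68
  77  80  74  76]
w10 [156 162 155 153 154 149 143 128 152 157 161 161 158 159 159 161 160 155
 156 150 154 154 156 157 158 161 158 161 159 157 161 157 155 157 154 153
 149 153 147 149 150 151 150 154 149 146 131  86  75  79  81  79 105 138]
w10 row155 [146 144 142 145 141 142 143 148 146 147 147 112 129 151 155 155 153 150
 149 154 155 159 152 156 157 158 156 153 163 159 160 157 160 161 164 158
 161 159 157 156 156 154 158 152 150 149 147 146 151 151 133 124 131 151
 146 142 144 146 142 148 143 144]
[[ 3.000e-04 -9.659e-01 -2.588e-01  6.560e-02]
 [ 1.000e+00  2.000e-04  5.000e-04  3.000e-04]
 [-4.000e-04 -2.588e-01  9.659e-01 -1.439e-01]
 [ 0.000e+00  0.000e+00  0.000e+00  1.000e+00]] 65.70646984690485 327.51630712222254 238.78303879898297
```

```bash

python3 -m handwheel '[[[0,0,0,0,0,0.005,1],[0,0,0,0,0,0.01,1]]]' >/dev/null && python3 chk.py &&
python3 -m handwheel '[[[0,0,0,0,0,0.005,1],[0,0,0,0,0,0.01,1]]]' >/dev/null && python3 chk.py &&
python3 -m handwheel '[[[0,0,0,0,0,0.005,1],[0,0,0,0,0,0.01,1]]]' >/dev/null && python3 chk.py &&
python3 -m handwheel '[[[0,0,0,0,0,0.005,1],[0,0,0,0,0,0.01,1]]]' >/dev/null && python3 chk.py &&
python3 -m handwheel '[[[0,0,0,0,0,0.005,1],[0,0,0,0,0,0.01,1]]]' >/dev/null && python3 chk.py &&
python3 -m handwheel '[[[0,0,0,0,0,0.005,1],[0,0,0,0,0,0.01,1]]]' >/dev/null && python3 chk.py
python3 - <<'E'
from h import *
s=snapshot("wrist");g=cv2.cvtColor(s["image"],cv2.COLOR_BGR2GRAY);cv2.imwrite("pics/w14.png",s["image"])
for r in range(255,330,4): print(r,' '.join(f"{g[r,c]:3d}" for c in range(290,368,4)))
E
```

```text
32.35 [0.5445, 0.2141, 0.0933] [-0.4, -0.1, 0.1]
32.6 [0.5445, 0.2141, 0.0922] [0.2, 0.6, 0.4]
32.85 [0.5445, 0.2141, 0.0912] [0.6, -0.0, 0.1]
33.1 [0.5448, 0.2141, 0.0907] [-1.1, -1.9, 7.2]
255 130 132 134 131 136 131 134 132 134 135 136 132 132 134 136 136 131 136 133 133
259 139 135 141 139 138 134 136 130 135 133 139 133 136 133 134 133 132 132 134 134
263 135 138 135 137 138 135 131 134 138 138 137 132 138 134 134 135 138 136 138 138
267 133 132 130 132 128 131 132 115  59  59  93 120 134 131 133 133 132 135 130 129
271 132 133 133 131 117 117  65  61  69  65  64  60  52 137 131 130 131 129 134 129
275 128 127 128 129 122  61  61  66  63  66  64  62  60  54  74  62  65  63 125 130
279 131 136 134  66  57  57  62  56  62  66  69  59  50  58  72  75  79  73  61  62
283 137  69  72  73  65  50  71  74  71  34  30  73  74  71  56  72  72  68  78  74
287  71  72  72  74  53  71  69  54  59  30  34  59  58  69  55  70  72  75  77  72
291  77  77  78  61  76  73  71  56  63  23  30  55  58  58  57  81  72  71  75  72
295  70  70  30  31  19  65  59  59  59  19  20  58  56  56  21  20  24  31  75  73
299  78  30  19  33  24  63  51  57  58  32  11  56  61  57  44  17  33  31  31  71
303  70  30  33  25  26  56  53  57  59  31  23  58  62  60  61  27  26  28  24  75
307  58  33  28  24  22  54  55  59  55  21  27  58  57  53  62  28  19  34  19  69
311  27  26  26  30  26  58  58  61  53  27  22  56  60  57  55  26  23  20  25  58
315  19  15  27  25  25  57  58  59  48  23  26  54  54  59  55  28  26  16  22  12
319  24  32   7  18  19  30  68  64  51  25  16  69  68  70  30  26  16  32  21  23
323  24  23  15  37  16  12  28  30  61  19  24  75  16  23  20  23  25  26  25  19
327  27  34  23  23  28  13  16  23  59  19  21  68  26  22  27  30  22  14  26  22
```

```bash

python3 -m handwheel '[[[0,0,0,0,0,0.003,1],[0,0,0,0,0,0.005,1],[0,0,0,0,0,0.005,1]]]' >/dev/null; python3 chk.py
python3 -m handwheel '[[[0,0,0,0,0,-0.02,1],[0,0,0,0,0,-0.1,1],[0,0,0,0,0,-0.5,1],[0,0,0,0,0,-1,1],[0,0,0,0,0,-1,1],[0,0,0,-0.3,0,-1,1],[0,0,0,-0.6,0,-1,1],[0,0,0,-0.6,0,-1,1]]]' >/dev/null; python3 chk.py
python3 - <<'E'
from h import *
st=state();s=snapshot("wrist")
d=outline_of("pin","wrist")[0];r,c=np.nonzero(d["mask"]);print(d["confidence"],d["pixel"],r.min(),r.max(),c.min(),c.max())
M=R.from_quat(st["orientation"]).as_matrix()
for z in (.091,.095,.110): print(z,[np.round(proj(s,np.array([.5441,.211,z])+M@np.array(k),st),1) for k in ([-.011,0,0],[.011,0,0],[0,-.011,0],[0,.011,0])])
for n in ("side","scene"):
  S=snapshot(n)
  for d in outline_of("pin",n)[:1]:
    r,c=np.nonzero(d["mask"]);print(n,d["confidence"],d["pixel"],r.min(),r.max(),"exp centre home/up3/up19",[np.round(proj(S,np.array([.5441,.211,z])),1) for z in (.078,.081,.097)])
E
```

```text
33.52 [0.5449, 0.214, 0.0906] [-0.5, -2.3, 7.5]
34.52 [0.5485, 0.1527, 0.1892] [-0.0, -0.5, -0.2]
0.97 [152.5, 328.0] 135 167 310 343
0.091 [array([169.3, 326.7]), array([135.5, 326.7]), array([152.5, 309.7]), array([152.5, 343.7])]
0.095 [array([169.7, 326.7]), array([135.4, 326.7]), array([152.7, 309.4]), array([152.7, 344. ])]
0.11 [array([171.6, 326.6]), array([135. , 326.6]), array([153.4, 308.2]), array([153.4, 345.1])]
scene 0.49 [242.9, 342.4] 203 279 exp centre home/up3/up19 [array([208.1, 356.6]), array([207.2, 356.6]), array([202.7, 356.8])]
```

The head measures 34 px wide, as predicted when it is home (37 px if it stood proud), and it held firm under a 7.5 N press. The robot is clear, so I'm handing in.

```bash
python3 -c "
from cell import hand_in; print(hand_in())"
```

```text
the job is handed in; nothing more can be done
None
```

I fitted the hinge pin through the bracket and bar and handed the job in at about 35 s. The head seems to be down on the bracket: it held under a 7.5 N press and looks right in the pictures, which fix its height only to about 2 mm. The highest forces I read were 7.5 N on the pin head and 14 N pulling the bar, the arm ended clear, and I moved nothing else.

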